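Turn the bottle carrier round in its well and load it

ROBOT

A 7-joint arm with a two-finger parallel gripper is mounted at the origin on the work surface. World frame = base frame: x ahead of the robot, y to its left, z up, the work surface at z = 0. Lengths are in m, angles in rad, forces in N, time in s.
With the tool pointing down it reaches from about 0.425 to 0.925 m from the base axis. Payload 6.8 kg.
Tool frame: the origin (TCP) lies midway between the tips of the shut fingers; the grasp point (between the pads) lies 19 mm behind it; x points along the fingers, y is the direction in which the jaws open and shut, and the axes are right-handed (so a half turn about x gives the same grasp; the last joint's range is limited). The gripper opens to 85 mm and grips with 20 to 120 N. Pads are 22 mm wide; open, the fingers measure 114 mm over their backs; the gripper's body (76 mm by 85 mm) begins 54 mm behind the grasp point. The pads swing forward as they close: fully open they stand 13 mm farther back than shut.
Start: joints at [-1.25, 0.477, 0.022, 1.555, -0.011, 1.109, -0.083], TCP at [0.281, 0.614, 0.231] pointing down, gripper open.
Joint ranges: [-2.96, 2.96], [-0.34, 2.1], [-1.41, 1.46], [0.24, 2.44], [-1.37, 4.51], [0.17, 1.92], [-2.96, 2.96]. Speed limits (rad/s): [2.39, 2.39, 3.14, 3.14, 3.14, 3.14, 3.14].

INTERFACE

Orientations are given as a rotation vector (axis times angle).
In Python, from bench import r, viewer, nets gives the robot as it stands.
- The arm moves only by the shell command python3 -m pendant 'ROWS' [FORCE]. ROWS is JSON, one flat list of numbers, 5 for each row, row after row: the finger opening in mm, from 0 to 85.4, then the shift along the tool's x, y, z in mm, then the turn about the tool's x in rad. A call has 1 to 20 rows; each row shifts and turns the commanded pose from where the row before left it, along the tool's axes as they then stand; what a row does not reach is not made up. A row lasts 1/8 s, in which the tool goes at most 62.5 mm and 10.7 degrees, less where a joint would pass 70% of its speed; a pose out of reach is approached as far as the arm can. A call with a gripper value outside its range is refused whole. The fingers move at their own pace and stop on an object; FORCE is the grip in N (left out, the last holds). Time passes only in rows, so rows that do not move let the fingers close. It gives the time, the measured TCP pose, the force and the opening at its end, in the units of the state.
- r.get_obs(): the state, without advancing time (a new reading comes with each control period).
- viewer.grab_frame(name): name is "scene" or "side" or "wrist"; returns (picture, depth): 420x560x3 uint8, red, green, blue; 420x560 float32, m along the optical axis (not along the pixel's ray), 0 where there is no reading.
- viewer.calibration(name): a dict with "mtx" (3x3 intrinsics, pixels), "world_to_cam" (4x4, takes a point from world to camera coordinates). Camera axes: x right, y up, looking along -z (the intrinsics and any distortion apply to the point x, -y, -z); pixel columns grow to the right and rows downward; lengths in m; the calibration is good to about 2 mm. A picture is of the moment at which its call begins: read the wrist's pose just before it. calibration takes no time and is no camera call; for the wrist camera it gives the pose at the moment of the call.
- r.hand_in(): hands the job in, once; it reports no verdict.
Trained networks look in the newest picture that a camera, given by its name, has taken for a name from the list of things; names that differ only in an ending like _2 or _b are one class to them, and where a whole thing is asked for, a point or a joint stands for the part that bears it (a point fixed in the world has none). Each returns a list of dicts, best first, with "score" (0 to 1); they miss things now and then, are a little off and sometimes report something else, mostly with a low value. They report only what shows in the picture. A call takes as long as a camera call.
- nets.look_for(name, camera): "location" ([x, y, z] in m, in world coordinates, good to about 4 mm: the middle of the surface that is visible of it).
- nets.silhouettes(name, camera): "mask" (420x560 bool, what is visible of it).
The state is a dict: "clock": time; "joints": joint angles; "qvel": joint speeds; "tau": joint torques, N m; "tcp_pos": TCP position; "orientation": TCP orientation; "contact_force": force on the tool from outside, world axes, zero at the start; "moment": the same for the moment, N m; "grip_width": finger opening in m.
Only numpy, scipy, OpenCV 4.12 (cv2) and the standard library are available. Lean on these libraries where they do the work, as an engineer would, in place of code of your own. Each camera call takes 0.05 s, during which the arm holds its last target. There are 200 camera calls.

TASK

The white bottle carrier has been dropped into its metal well back to front: lift it clear by its handle, set it down in the middle of the green board with its long side along the board's long side and let go, then take it again and seat it fully home in the well with its blue end at the well's low blue end. After that stand the red and the yellow colour bottles upright in the carrier's two big cells at the blue end, one in each, in either order. Knock no bottle over, and leave the bowl, spatula and jar where they are.

Things in the scene. Friction and masses are not known exactly. Their poses are not given: they have to be found in the camera images.
- carrier: White plastic bottle carrier, loose, about 300 g: 150 mm long (x) by 130 mm wide (y), walls 40 mm high, walls and floor 4 mm thick. Origin: centre of its underside; z up. Blue panel at its +x end. The +x half has two big cells, the -x half four small ones, which stay empty. It fits the well with 2 mm of play each side and starts seated there with its blue end at the wrong end.
- carrier_blue_end (a point): Bottom middle of the carrier's blue end: 75 mm from the carrier's origin along its +x, at the underside.
- carrier_handle (a point): Middle of the carrier's grey handle: a bar along the carrier's x over its middle, 94 mm long, 14 mm wide (y) and 14 mm high, centred 65 mm above the underside, open beneath for 18 mm; posts carry it 42 mm either side of the middle. A 4 mm wall, 40 mm high, runs along x below it.
- cell_a (a point): Middle of the floor (top face) of the big cell on the carrier's +y side: 36 mm in x and 32 mm in y from the carrier's origin, 4 mm above its underside. Cell 69 mm (x) by 59 mm (y) inside, 36 mm deep.
- cell_b (a point): The same for the big cell on the carrier's -y side (x 36 mm, y -32 mm).
- well: Open metal well fixed to the bench, inside 154 mm (x) by 134 mm (y), floor 4 mm thick (the carrier rests 4 mm above the origin). Origin: centre of its underside; z up. Walls 4 mm thick, 34 mm high with a rim flared outward up to 43 mm; the +x end is blue and lower: 16 mm, its rim up to 25 mm. About 172 by 152 mm over the rim.
- well_blue_end (a point): Inner face of the well's low blue end, in the middle, at floor level: 77 mm from the well's origin along its +x.
- board: Green plastic board fixed to the bench, 210 mm (x, its long side) by 150 mm (y), 8 mm thick. Origin: centre of its underside, on the bench; its top is 8 mm above.
- bottle_red: Small red colour bottle, standing loose, about 70 g: body 34 mm in diameter and 48 mm high, then a white cap 26 mm in diameter and 24 mm high (72 mm in all). Origin: centre of its underside; z up.
- bottle_yellow: Small yellow colour bottle, otherwise the same as the red one.
- bowl: Pink bowl, 150 mm across and 60 mm high, loose; leave it alone. Origin: centre of its underside.
- spatula: Spatula, 240 mm long, lying on the bench, loose; leave it alone. Origin: middle of its underside.
- jar: Jar, 60 mm in diameter and 85 mm high, loose; leave it alone. Origin: centre of its underside.

How it is judged:
By the outcome, as a careful person would: the job done as asked, in the order asked, and still so for the second after the job is handed in, with the robot touching nothing.
It also fails if it takes over 72 s, if anything falls off the work surface, if the arm or the gripper's body presses on something with over 40 N, if the wrist force passes 120 N, or if a joint passes its speed limit or range.

## Working session

There is one attempt and no reset: what is moved stays moved. The work goes in short steps, Python scripts to look and compute and a shell command to move; the robot and the scene stay as the last step left them, time stands still between calls to the robot, and variables do not carry over. Pictures are saved under pics/ and viewed, about 8 in all and at most 12, crops included, and the job is handed in when it is done.

```bash
ls; mkdir -p pics; python3 - <<'E'
from bench import r,viewer,nets
import cv2,numpy as np
o=r.get_obs();print({k:np.round(v,3) for k,v in o.items()})
ims=[]
for c in ("scene","side"):
    p,d=viewer.grab_frame(c);np.savez(f"pics/{c}0.npz",p=p,d=d);ims.append(p)
    for n in ["carrier","carrier_handle","carrier_blue_end","well","well_blue_end","board","bottle_red","bottle_yellow","bowl","jar","spatula"]:
        try:
            l=nets.look_for(n,c);print(c,n,[(np.round(x["location"],3).tolist(),round(x["score"],2)) for x in l[:2]])
        except Exception as e: print(n,e)
    k=viewer.calibration(c);print(k["mtx"].round(1).tolist(),k.keys())
im=cv2.resize(np.vstack(ims),(560,840))
cv2.imwrite("pics/a.png",cv2.cvtColor(ims[0],cv2.COLOR_RGB2BGR));cv2.imwrite("pics/b.png",cv2.cvtColor(ims[1],cv2.COLOR_RGB2BGR))
print(r.get_obs()["clock"])
E
```

```text
pics
{'clock': np.float64(0.0), 'joints': array([-1.25 ,  0.478,  0.022,  1.556, -0.012,  1.109, -0.083]), 'qvel': array([ 0.001, -0.001,  0.001,  0.001,  0.002,  0.   , -0.001]), 'tau': array([-0.0000e+00, -5.9645e+01,  1.6080e+00, -2.8120e+01,  1.3000e-02,
        9.0000e-03,  0.0000e+00]), 'tcp_pos': array([0.28 , 0.613, 0.23 ]), 'orientation': array([ 0.335,  1.545, -0.338]), 'contact_force': array([-0.804, -0.117,  0.335]), 'moment': array([0.002, 0.095, 0.012]), 'grip_width': np.float64(0.085)}
scene carrier [([0.465, -0.212, 0.038], 0.79)]
scene carrier_handle [([0.466, -0.206, 0.031], 0.68)]
scene carrier_blue_end [([0.467, -0.216, 0.033], 0.86)]
scene well [([0.501, -0.238, 0.024], 0.97)]
scene well_blue_end [([0.506, -0.243, 0.027], 0.75), ([0.464, -0.21, 0.038], 0.4)]
scene board [([0.527, 0.249, 0.007], 0.94)]
scene bottle_red [([0.437, -0.037, 0.043], 0.47)]
scene bottle_yellow []
scene bowl [([0.552, -0.517, 0.033], 0.98)]
scene jar [([0.763, 0.163, 0.061], 0.9), ([0.466, -0.206, 0.034], 0.16)]
scene spatula [([0.756, -0.207, 0.004], 0.91)]
[[466.2, 0.0, 286.9], [0.0, 466.2, 207.9], [0.0, 0.0, 1.0]] dict_keys(['mtx', 'world_to_cam'])
side carrier [([0.462, -0.208, 0.041], 0.87)]
side carrier_handle [([0.457, -0.209, 0.034], 0.58)]
side carrier_blue_end [([0.461, -0.207, 0.037], 0.82)]
side well [([0.462, -0.276, 0.025], 0.93)]
side well_blue_end [([0.454, -0.27, 0.025], 0.7)]
side board [([0.519, 0.232, 0.006], 0.89)]
side bottle_red [([0.423, -0.041, 0.04], 0.7)]
side bottle_yellow [([0.666, -0.054, 0.038], 0.7)]
side bowl [([0.582, -0.499, 0.027], 0.57)]
side jar [([0.743, 0.154, 0.05], 0.62), ([0.462, -0.275, 0.022], 0.62)]
side spatula [([0.747, -0.216, 0.001], 0.63)]
[[380.7, 0.0, 285.7], [0.0, 380.7, 209.1], [0.0, 0.0, 1.0]] dict_keys(['mtx', 'world_to_cam'])
1.2
```

View pics/a.png

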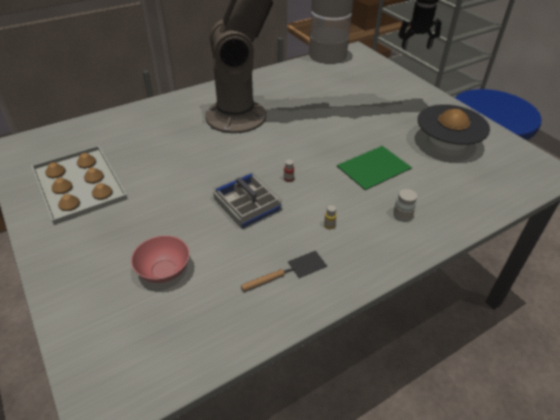

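The scene picture shows the carrier in its well at (247,200), with blue at both ends. The board is at (374,167), red at (289,171), yellow at (330,217), the jar at (405,205), the spatula at (285,272) and the bowl at (162,262).

```bash
cat > h.py <<'E'
from bench import r,viewer,nets
import cv2,numpy as np
from scipy.spatial.transform import Rotation as R
def cloud(d,k):
    v,u=np.mgrid[:d.shape[0],:d.shape[1]];K=k["mtx"]
    P=np.stack([(u-K[0,2])/K[0,0]*d,-(v-K[1,2])/K[1,1]*d,-d],-1)
    T=np.linalg.inv(k["world_to_cam"]);return P@T[:3,:3].T+T[:3,3]
def save(p,f): cv2.imwrite(f,cv2.cvtColor(p,cv2.COLOR_RGB2BGR))
def topdown(p,W,d,x0,x1,y0,y1,s,zmin=-1):
    "ortho: rows = x decreasing downward? image: u=(y1-y)/s, v=(x1-x)/s"
    im=np.zeros((int((x1-x0)/s),int((y1-y0)/s),3),np.uint8)
    m=(d>0)&(W[...,0]>x0)&(W[...,0]<x1)&(W[...,1]>y0)&(W[...,1]<y1)&(W[...,2]>zmin)
    w=W[m];o=np.argsort(w[:,2]);w=w[o];c=p[m][o]
    im[np.clip(((x1-w[:,0])/s).astype(int),0,im.shape[0]-1),np.clip(((y1-w[:,1])/s).astype(int),0,im.shape[1]-1)]=c
    return im
def tool():
    o=r.get_obs();M=R.from_rotvec(o["orientation"]).as_matrix();return o,np.array(o["tcp_pos"]),M
def togo(target,yaw=None):
    "mm along tool axes to the target TCP; yaw = direction of tool y (mod pi) -> turn about tool x"
    o,p,M=tool();dm=M.T@(np.array(target)-p)*1000
    print("t",round(float(o["clock"]),2),"tcp",p.round(4),"toolx",M[:,0].round(3),"tooly yaw",round(float(np.arctan2(M[1,1],M[0,1])),3),"j7",round(float(o["joints"][6]),2),"shift mm",dm.round(1))
    if yaw is not None:
        cur=np.arctan2(M[1,1],M[0,1]);t=(yaw-cur+np.pi/2)%np.pi-np.pi/2
        print("turn about tool x",round(float(t*np.sign(M[2,0])),3))
E
python3 - <<'E'
from h import *
for c in ("scene","side"):
    z=np.load(f"pics/{c}0.npz");p,d=z["p"],z["d"];k=viewer.calibration(c);W=cloud(d,k)
    viewer.grab_frame(c)
    for n in ("board","well","carrier","spatula","bottle_red","bottle_yellow"):
        for m in nets.silhouettes(n,c)[:1]:
            q=W[m["mask"]&(d>0)];md=np.median(q,0);q=q[np.linalg.norm(q-md,axis=1)<.16]
            print(c,n,m["score"],len(q),"zpct",np.percentile(q[:,2],[5,50,98]).round(3),cv2.minAreaRect((q[:,:2]*1000).astype(np.float32)))
    print(np.linalg.inv(k["world_to_cam"])[:3,3])
k=viewer.calibration("wrist");o,p,M=tool();T=np.linalg.inv(k["world_to_cam"])
print("cam in tool",M.T@(T[:3,3]-p),(M.T@-T[:3,2]).round(3),k["mtx"].round(0).tolist())
togo([.475,-.22,.30])
a=cv2.resize(np.load("pics/scene0.npz")["p"][150:245,200:350],None,fx=5,fy=5,interpolation=2);save(a,"pics/c.png")
E
```

```text
scene board 0.7 1866 zpct [0.002 0.008 0.013] ((519.86181640625, 258.0533752441406), (173.48805236816406, 229.86427307128906), 0.5399008393287659)
scene well 0.87 731 zpct [0.002 0.026 0.047] ((462.3966369628906, -203.57655334472656), (178.74557495117188, 154.27362060546875), 3.880178928375244)
scene carrier 0.98 1719 zpct [0.009 0.035 0.077] ((464.26751708984375, -204.21170043945312), (156.32061767578125, 134.1673126220703), 3.382863759994507)
scene spatula 0.72 952 zpct [0.001 0.005 0.022] ((751.3202514648438, -248.0994873046875), (231.14918518066406, 73.10991668701172), 84.12908172607422)
scene bottle_red 0.54 216 zpct [0.004 0.039 0.076] ((422.6060485839844, -10.381301879882812), (33.77753448486328, 74.09803009033203), 20.518556594848633)
scene bottle_yellow 0.61 269 zpct [0.    0.042 0.075] ((643.3402099609375, -13.868019104003906), (36.8587646484375, 117.19808197021484), 50.71031951904297)
[ 1.41602067 -0.6792498   0.98578981]
side board 0.66 1304 zpct [0.002 0.005 0.007] ((523.2343139648438, 250.85379028320312), (147.48611450195312, 213.06285095214844), 1.4458098411560059)
sid
[... 333 characters left out ...]
0.002  0.018] ((751.81201171875, -255.30349731445312), (243.04515075683594, 64.89948272705078), 84.80421447753906)
side bottle_red 0.81 357 zpct [0.003 0.038 0.07 ] ((426.3217468261719, -34.603302001953125), (30.189437866210938, 30.849483489990234), 79.56179809570312)
side bottle_yellow 0.81 331 zpct [0.004 0.037 0.07 ] ((667.762939453125, -47.70368194580078), (27.37162971496582, 31.976736068725586), 84.77069091796875)
[ 0.44335053 -0.86921588  0.49362651]
cam in tool [-0.14192316 -0.00042946 -0.07117671] [0.96  0.    0.281] [[301.0, 0.0, 285.0], [0.0, 301.0, 205.0], [0.0, 0.0, 1.0]]
t 1.9 tcp [0.2806 0.6139 0.2313] toolx [-0.  0. -1.] tooly yaw 1.142 j7 -0.08 shift mm [ -68.7 -677.6  523.5]
```

View pics/c.png

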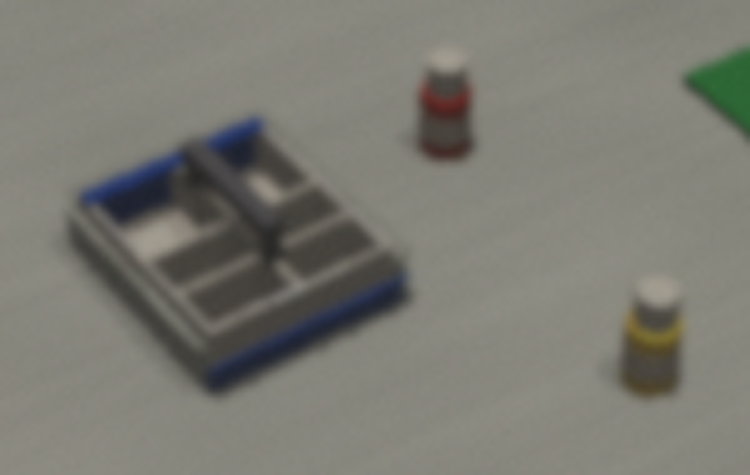

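The carrier's blue end faces the robot (-x) and the well's blue end faces +x, so I'll turn it +90° to the board and +90° more to the well. First I move above the carrier.

```bash
python3 -m pendant '[85,-2,-28,47,0,85,-2,-28,47,0,85,-2,-28,47,0,85,-2,-28,47,0,85,-2,-28,47,0,85,-2,-28,47,0,85,-2,-28,47,0,85,0,-53,20,0,85,0,-53,20,0,85,0,-53,20,0,85,0,-53,20,0,85,0,-53,20,0,85,0,-53,20,0,85,0,-53,20,0,85,0,-53,20,0,85,0,-52,20,0]' 40
python3 -m pendant '[60,0,0,0,0.176,60,0,0,0,0.176,60,0,0,0,0.176,60,0,0,0,0.176,60,0,0,0,0.176,60,0,0,0,0.176,60,0,0,0,0.176,60,0,0,0,0.176,60,0,0,0,0.176,60,0,0,0,0.176,60,0,0,0,0.176,60,0,0,0,0.176,60,0,0,0,0.176,60,0,0,0,0.176,60,0,0,0,0.176,60,0,0,0,0]'
python3 - <<'E'
from h import *
togo([.465,-.206,.25],1.64)
k=viewer.calibration("wrist");p,d=viewer.grab_frame("wrist");W=cloud(d,k);np.savez("pics/w1.npz",p=p,d=d,W=W)
for n in ("carrier_handle","carrier","well","bottle_red","bottle_yellow"):
    for m in nets.silhouettes(n,"wrist")[:1]:
        q=W[m["mask"]&(d>0)];print(n,round(m["score"],2),len(q),"z",np.percentile(q[:,2],[5,50,98]).round(3),cv2.minAreaRect((q[:,:2]*1000).astype(np.float32)))
m=(W[...,2]>.068)&(d>0)&(abs(W[...,0]-.465)<.09)&(abs(W[...,1]+.206)<.05);q=W[m]
print("handle top",len(q),np.median(q[:,2]),cv2.minAreaRect((q[:,:2]*1000).astype(np.float32)))
m=(W[...,2]>.03)&(d>0)&(abs(W[...,0]-.465)<.12)&(abs(W[...,1]+.206)<.1);q=W[m];print("rim",cv2.minAreaRect((q[:,:2]*1000).astype(np.float32)))
save(topdown(p,W,d,.34,.60,-.33,.01,.0006),"pics/d0.png")
save(p,"pics/d.png")
E
```

```text
clock: 3.9
tcp_pos: [0.464, -0.2106, 0.2457]
orientation: [0.336, 1.543, -0.336]
contact_force: [1.9, 0.4, 0.3]
grip_width: 0.0849
clock: 5.9
tcp_pos: [0.4643, -0.2087, 0.2454]
orientation: [2.183, 0.081, -2.183]
contact_force: [-0.6, -0.1, 0.1]
grip_width: 0.0602
t 5.9 tcp [ 0.4643 -0.2087  0.2454] toolx [ 0. -0. -1.] tooly yaw -1.496 j7 -0.93 shift mm [-4.6 -2.7 -0.9]
turn about tool x 0.005
carrier_handle 0.83 14321 z [0.006 0.008 0.076] ((461.16644287109375, -204.66860961914062), (156.22962951660156, 135.62796020507812), 4.2920050621032715)
carrier 0.87 14022 z [0.006 0.008 0.076] ((463.2940673828125, -204.7454071044922), (149.13597106933594, 130.28573608398438), 4.405359745025635)
well 0.89 4525 z [0.016 0.038 0.044] ((456.13372802734375, -208.15098571777344), (186.49462890625, 167.42822265625), 4.114537715911865)
bottle_red 0.95 1273 z [0.009 0.048 0.072] ((428.03515625, -30.856311798095703), (32.79408264160156, 30.24744987487793), 16.899873733520508)
handle top 34805 0.32430758687066835 ((464.03778076171875, -203.577880859375), (80.08230590820312, 89.42715454101562), 45.36732864379883)
rim ((459.98260498046875, -204.79959106445312), (166.85646057128906, 152.95053100585938), 4.446950912475586)
```

View pics/d.png

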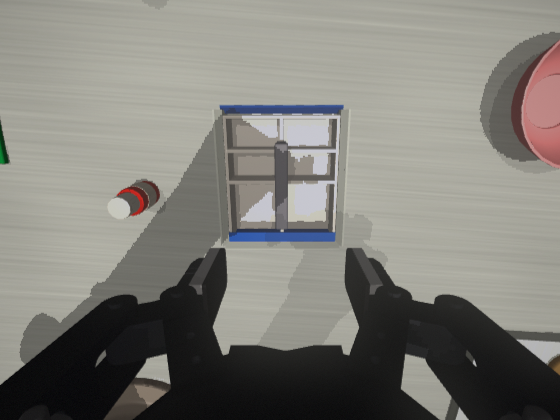

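The wrist view confirms it: the well's blue end is at the top (282,108) and the carrier's blue end at the bottom (282,237). The handle runs along (282,145–235). The centre is about (0.463,-0.205) with yaw 4.4°. Descending to grip.

```bash
python3 -m pendant '[60,35,-4,0.5,0,60,40,0,0,0,60,40,0,0,0,60,40,0,0,0,60,40,0,0,0,60,0,0,0,0,10,0,0,0,0,10,0,0,0,0,10,0,0,0,0,10,0,0,0,0,10,0,0,0,0]' 60
python3 - <<'E'
from h import *
togo([.4632,-.2047,.05],1.648)
E
python3 -m pendant '[10,-5,0,0,0,10,-10,0,0,0,10,0,0,0,0]'
```

```text
clock: 7.58
tcp_pos: [0.4645, -0.205, 0.0518]
orientation: [2.187, 0.08, -2.181]
contact_force: [-0.2, 1.1, 9.2]
grip_width: 0.0129
t 7.58 tcp [ 0.4645 -0.205   0.0518] toolx [ 0.003  0.    -1.   ] tooly yaw -1.497 j7 -0.65 shift mm [ 1.8 -0.4  1.3]
turn about tool x -0.004
clock: 7.95
tcp_pos: [0.4639, -0.2051, 0.0662]
orientation: [2.186, 0.079, -2.182]
contact_force: [0.2, 0.3, -3.4]
grip_width: 0.0132
```

```bash
python3 -m pendant '[10,-50,0,0,0,10,-50,0,0,0,10,-50,0,0,0,10,0,-50,-10,0,10,0,-50,-10,0,10,0,-50,-10,0,10,0,-50,-10,0,10,0,-50,-10,0,10,0,-50,-10,0,10,0,-50,-10,0,10,0,-50,-11,0,10,0,-50,-11,0]'
python3 -m pendant '[10,0,0,0,-0.167,10,0,0,0,-0.167,10,0,0,0,-0.167,10,0,0,0,-0.167,10,0,0,0,-0.167,10,0,0,0,-0.167,10,0,0,0,-0.167,10,0,0,0,-0.167,10,0,0,0,-0.167,10,0,0,0,0]'
python3 - <<'E'
from h import *
togo([.523,.251,.1],.02)
for c in ("scene","side"):
    z=np.load(f"pics/{c}0.npz");p,d=z["p"],z["d"];k=viewer.calibration(c)
    h=cv2.cvtColor(p,cv2.COLOR_RGB2HSV);m=cv2.inRange(h,(45,120,30),(75,255,255))
    n,l,s,_=cv2.connectedComponentsWithStats(m);b=(l==1+s[1:,4].argmax())
    # intersect rays with plane z=.008 (outline of the board)
    ct=max(cv2.findContours(b.astype(np.uint8),0,1)[0],key=cv2.contourArea)[:,0]
    K=k["mtx"];T=np.linalg.inv(k["world_to_cam"]);q=np.stack([(ct[:,0]-K[0,2])/K[0,0],-(ct[:,1]-K[1,2])/K[1,1],-np.ones(len(ct))],-1)@T[:3,:3].T
    P=T[:3,3]+q*((.008-T[2,3])/q[:,2])[:,None]
    print(c,cv2.minAreaRect((P[:,:2]*1000).astype(np.float32)))
p,d=viewer.grab_frame("side");save(p,"pics/e.png")
k=viewer.calibration("wrist");p,d=viewer.grab_frame("wrist");W=cloud(d,k);np.savez("pics/w2.npz",p=p,d=d,W=W)
save(p,"pics/e2.png")
E
```

```text
clock: 9.45
tcp_pos: [0.5221, 0.2521, 0.215]
orientation: [2.184, 0.079, -2.185]
contact_force: [0.9, -0.3, -2.3]
grip_width: 0.0128
clock: 10.7
tcp_pos: [0.5221, 0.2501, 0.2149]
orientation: [1.206, 1.211, -1.208]
contact_force: [-0.3, 0.2, -3.8]
grip_width: 0.0127
t 10.7 tcp [0.5221 0.2501 0.2149] toolx [-0.001 -0.    -1.   ] tooly yaw 0.003 j7 -0.39 shift mm [114.9   1.   -0.9]
turn about tool x -0.017
scene ((530.1238403320312, 253.05401611328125), (140.56063842773438, 200.6729736328125), 1.7285683155059814)
side ((522.9909057617188, 240.72808837890625), (144.74400329589844, 206.73301696777344), 1.6170070171356201)
```

View pics/e2.png

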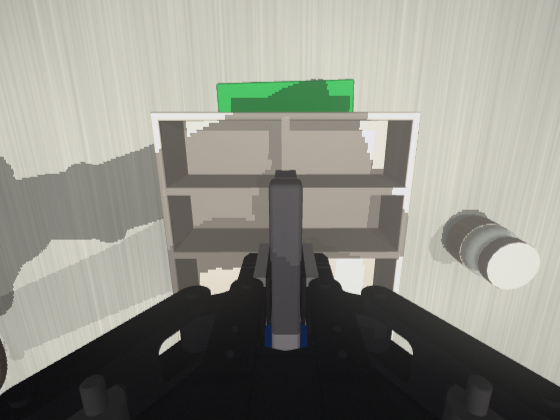

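The wrist view shows the board's far (-y) edge beyond the carrier, with corners near (218,84) and (353,80). Using that edge to locate the board precisely.

```bash
python3 - <<'E'
from h import *
z=np.load("pics/w2.npz");p,k=z["p"],viewer.calibration("wrist")
h=cv2.cvtColor(p,cv2.COLOR_RGB2HSV);m=cv2.inRange(h,(45,120,20),(75,255,255))
n,l,s,_=cv2.connectedComponentsWithStats(m);b=(l==1+s[1:,4].argmax())
K=k["mtx"];T=np.linalg.inv(k["world_to_cam"])
v,u=np.nonzero(b);q=np.stack([(u-K[0,2])/K[0,0],-(v-K[1,2])/K[1,1],-np.ones(len(u))],-1)@T[:3,:3].T
P=T[:3,3]+q*((.008-T[2,3])/q[:,2])[:,None]
ys=[];xs=np.arange(P[:,0].min()+.01,P[:,0].max()-.01,.005)
for x in xs: ys.append(P[abs(P[:,0]-x)<.004][:,1].min())
a,c=np.polyfit(xs,ys,1);print("x range",P[:,0].min(),P[:,0].max(),"edge slope",a)
yaw=np.arctan(a);xm=(P[:,0].min()+P[:,0].max())/2;e=np.array([xm,a*xm+c]);cen=e+.105*np.array([-np.sin(yaw),np.cos(yaw)])
print("centre",cen,yaw);togo([*cen,.06],yaw)
E
```

```text
x range 0.4475840144301511 0.5957846758019126 edge slope 0.004926373559732949
centre [0.52116708 0.43363753] 0.004926333707336373
t 10.8 tcp [0.5222 0.2503 0.215 ] toolx [-0.001 -0.    -1.   ] tooly yaw 0.001 j7 -0.39 shift mm [ 155.    -0.7 -183.4]
turn about tool x -0.004
```

```bash
python3 - <<'E'
from h import *
z=np.load("pics/w2.npz");p,k=z["p"],viewer.calibration("wrist")
h=cv2.cvtColor(p,cv2.COLOR_RGB2HSV);m=cv2.inRange(h,(45,120,20),(75,255,255))
n,l,s,_=cv2.connectedComponentsWithStats(m);b=(l==1+s[1:,4].argmax())
K=k["mtx"];T=np.linalg.inv(k["world_to_cam"])
v,u=np.nonzero(b);q=np.stack([(u-K[0,2])/K[0,0],-(v-K[1,2])/K[1,1],-np.ones(len(u))],-1)@T[:3,:3].T
P=T[:3,3]+q*((.008-T[2,3])/q[:,2])[:,None]
xs=np.arange(P[:,0].min()+.01,P[:,0].max()-.01,.005)
ys=[P[abs(P[:,0]-x)<.004][:,1].max() for x in xs]
a,c=np.polyfit(xs,ys,1);yaw=np.arctan(a);n=np.array([-np.sin(yaw),np.cos(yaw)])
xm=(P[:,0].min()+P[:,0].max())/2;e=np.array([xm,a*xm+c]);cen=e-.105*n
print("width",np.ptp(P[:,0]),"edge",e,"centre",cen,yaw)
# carrier in the hand: blue end's opposite rim (z>.2?), from cloud
W=z["W"];d=z["d"];m=(d>0)&(W[...,2]>.17)&(W[...,2]<.25)&(W[...,1]>.30)&(W[...,1]<.34)
w=W[m];t=w[w[:,2]>np.percentile(w[:,2],50)];print("carrier far end",t.max(0).round(4),t.min(0).round(4))
togo([*cen,.06],yaw)
E
```

```text
width 0.14820066137176152 edge [0.52168435 0.35789084] centre [0.52482316 0.25293776] 0.029897912697517418
carrier far end [0.5869 0.3235 0.2092] [0.4566 0.3    0.172 ]
t 10.8 tcp [0.5222 0.2503 0.215 ] toolx [-0.001 -0.    -1.   ] tooly yaw 0.001 j7 -0.39 shift mm [155.    2.7  -2.7]
turn about tool x -0.029
```

```bash
python3 -m pendant '[10,40,3,-4.4,-0.029,10,40,0,0,0,10,40,0,0,0,10,30,0,0,0,10,5,0,0,0,10,3,0,0,0,10,1.5,0,0,0,10,0,0,0,0]'
```

```text
clock: 11.8
tcp_pos: [0.5262, 0.2555, 0.0569]
orientation: [1.186, 1.225, -1.182]
contact_force: [0.9, 0.4, -3.3]
grip_width: 0.0123
```

```bash
python3 -m pendant '[10,1.2,0,0,0,10,0.6,0,0,0,10,0,0,0,0,60,0,0,0,0,60,0,0,0,0,60,0,0,0,0,60,-20,0,0,0,60,-60,0,0,0,60,-60,0,0,0,60,-40,0,0,0,60,0,0,0,0]'
python3 - <<'E'
from h import *
k=viewer.calibration("wrist");p,d=viewer.grab_frame("wrist");W=cloud(d,k)
h=cv2.cvtColor(p,cv2.COLOR_RGB2HSV);m=(cv2.inRange(h,(45,120,20),(75,255,255))>0)&(d>0)&(W[...,2]<.015);q=W[m]
print("board",cv2.minAreaRect((q[:,:2]*1000).astype(np.float32)))
m=(d>0)&(W[...,2]>.043)&(W[...,2]<.054)&(abs(W[...,0]-.525)<.09)&(abs(W[...,1]-.253)<.1);q=W[m];print("rim",cv2.minAreaRect((q[:,:2]*1000).astype(np.float32)))
m=(d>0)&(W[...,2]>.072)&(W[...,2]<.086)&(abs(W[...,0]-.525)<.03)&(abs(W[...,1]-.253)<.06);q=W[m];print("handle",len(q),cv2.minAreaRect((q[:,:2]*1000).astype(np.float32)))
togo([.525,.253,.058],.03)
save(p,"pics/f.png")
E
```

```text
clock: 13.18
tcp_pos: [0.5276, 0.2557, 0.239]
orientation: [1.191, 1.223, -1.177]
contact_force: [-0.6, 0.2, 0.1]
grip_width: 0.0599
board ((524.1600341796875, 254.20140075683594), (148.39454650878906, 208.36734008789062), 1.743638515472412)
rim ((526.3927001953125, 254.23721313476562), (130.30474853515625, 148.78529357910156), 1.9222098588943481)
handle 1165 ((526.0095825195312, 254.17001342773438), (13.155787467956543, 93.28096771240234), 2.049376964569092)
t 13.22 tcp [0.5263 0.2553 0.2366] toolx [ 0.003  0.003 -1.   ] tooly yaw 0.034 j7 -0.37 shift mm [178.6  -2.    2.7]
turn about tool x 0.004
```

View pics/f.png

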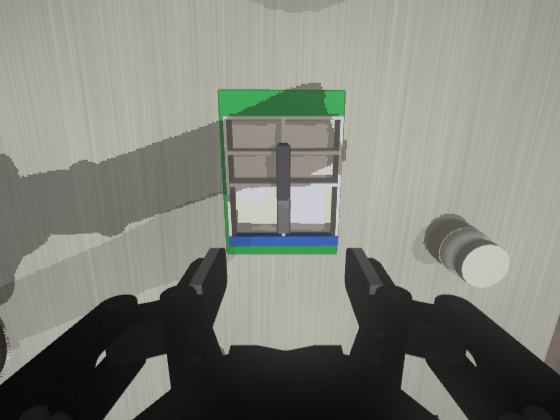

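The carrier sits within 2 mm of the board's centre, long side aligned and released. Regripping, and working out the well's pose from the saved close view.

```bash
python3 -m pendant '[60,50,0,1.1,0,60,50,0,0,0,60,50,0,0,0,60,28,0,0,0,60,2.5,0,0,0,60,0,0,0,0,10,0,0,0,0,10,0,0,0,0,10,0,0,0,0,10,0,0,0,0,10,0,0,0,0]' 60
python3 - <<'E'
from h import *
togo([.526,.2542,.056],.034)
z=np.load("pics/w1.npz");p,d,W=z["p"],z["d"],z["W"]
c=np.array([.4632,-.2047]);a=.077
L=(W[...,:2]-c)@np.array([[np.cos(a),-np.sin(a)],[np.sin(a),np.cos(a)]])
x,y,zz=L[...,0],L[...,1],W[...,2];ok=d>0
def st(n,m,v,s): 
    q=v[m&ok];print(n,len(q),np.percentile(q,[1,5,50,95,99]).round(4)) 
for y0 in (-.05,-.02,.02,.05):
    s=(abs(y-y0)<.01)
    st(f"-x rim out y{y0}",s&(zz>.037)&(zz<.047)&(x<-.077)&(x>-.095),x,0)
    st(f"+x rim out y{y0}",s&(zz>.015)&(zz<.030)&(x>.077)&(x<.095),x,0)
for x0 in (-.05,-.02,.02,.05):
    s=(abs(x-x0)<.01)
    st(f"+y rim x{x0}",s&(zz>.037)&(zz<.047)&(y>.066)&(y<.09),y,0)
    st(f"-y rim x{x0}",s&(zz>.037)&(zz<.047)&(y<-.066)&(y>-.09),y,0)
E
```

```text
clock: 14.6
tcp_pos: [0.526, 0.2543, 0.0546]
orientation: [1.186, 1.225, -1.183]
contact_force: [-0.7, -0.4, 6.5]
grip_width: 0.0131
t 14.6 tcp [0.526  0.2543 0.0546] toolx [ 0.001  0.001 -1.   ] tooly yaw 0.034 j7 -0.25 shift mm [-1.4 -0.   0.1]
turn about tool x -0.0
-x rim out y-0.05 103 [-0.086  -0.0858 -0.0824 -0.0798 -0.0796]
+x rim out y-0.05 138 [0.078  0.0781 0.0818 0.0856 0.0857]
-x rim out y-0.02 102 [-0.086  -0.0858 -0.0824 -0.0795 -0.0791]
+x rim out y-0.02 155 [0.077  0.077  0.0814 0.0857 0.0857]
-x rim out y0.02 99 [-0.0859 -0.0856 -0.0825 -0.08   -0.0794]
+x rim out y0.02 147 [0.0771 0.0771 0.0814 0.0858 0.0858]
-x rim out y0.05 98 [-0.0858 -0.0856 -0.0824 -0.0795 -0.0793]
+x rim out y0.05 137 [0.0772 0.0772 0.0815 0.0847 0.0848]
+y rim x-0.05 94 [0.0694 0.0698 0.0726 0.0757 0.076 ]
-y rim x-0.05 98 [-0.076  -0.0757 -0.0725 -0.0695 -0.0691]
+y rim x-0.02 106 [0.069  0.0694 0.0722 0.0758 0.0762]
-y rim x-0.02 100 [-0.0759 -0.0756 -0.0724 -0.0699 -0.0691]
+y rim x0.02 114 [0.0695 0.0696 0.0724 0.0758 0.0761]
-y rim x0.02 110 [-0.076  -0.0757 -0.0725 -0.0697 -0.0691]
+y rim x0.05 126 [0.0689 0.0693 0.0724 0.0757 0.0762]
-y rim x0.05 123 [-0.0759 -0.0756 -0.0723 -0.0696 -0.069 ]
```

```bash
python3 -m pendant '[10,-10,0,0,0,10,-45,0,0,0,10,-50,0,0,0,10,-45,0,0,0,10,0,-8.7,50.7,0,10,0,-8.7,50.7,0,10,0,-8.7,50.7,0,10,0,-8.7,50.7,0,10,0,-8.7,50.7,0,10,0,-8.7,50.7,0,10,0,-8.7,50.7,0,10,0,-8.7,50.7,0,10,0,-8.7,50.7,0]'
python3 -m pendant '[10,0,0,0,-0.179,10,0,0,0,-0.179,10,0,0,0,-0.179,10,0,0,0,-0.179,10,0,0,0,-0.179,10,0,0,0,-0.179,10,0,0,0,-0.179,10,0,0,0,-0.179,10,0,0,0,-0.179,10,0,0,0,0]'
python3 - <<'E'
from h import *
togo([.4632,-.2047,.11],1.648)
E
```

```text
clock: 16.23
tcp_pos: [0.4617, -0.2061, 0.2036]
orientation: [1.184, 1.226, -1.184]
contact_force: [2.0, 0.7, -4.2]
grip_width: 0.0129
clock: 17.48
tcp_pos: [0.462, -0.2048, 0.2035]
orientation: [-0.056, 1.571, 0.057]
contact_force: [0.1, -0.4, -3.4]
grip_width: 0.0126
t 17.48 tcp [ 0.462  -0.2048  0.2035] toolx [-0.001  0.    -1.   ] tooly yaw 1.643 j7 2.04 shift mm [93.5 -0.   1.2]
turn about tool x -0.005
```

```bash
python3 -m pendant '[10,38,0,1.2,-0.005,10,38,0,0,0,10,0,0,0,0]'
python3 - <<'E'
from h import *
k=viewer.calibration("wrist");p,d=viewer.grab_frame("wrist");W=cloud(d,k);np.savez("pics/w3.npz",p=p,d=d,W=W);save(p,"pics/g.png")
togo([.4632,-.2047,.0518],1.648)
c=np.array([.4632,-.2047]);a=.077
L=(W[...,:2]-c)@np.array([[np.cos(a),-np.sin(a)],[np.sin(a),np.cos(a)]])
x,y,z=L[...,0],L[...,1],W[...,2];ok=d>0
def st(n,m,v):
    q=v[m&ok]
    if len(q)>5: print(n,len(q),np.percentile(q,[0.5,5,50,95,99.5]).round(4))
zr=np.percentile(z[ok&(abs(y)<.06)&(x>.05)&(x<.1)&(z>.09)],[50,95]);print(zr)
for z0,z1,nm in ((.095,.13,"carrier"),(.02,.048,"well")):
    b=(z>z0)&(z<z1)
    for x0 in (-.06,-.04,-.02,0,.02,.04,.06):
        s=b&(abs(x-x0)<.008);st(f"{nm} +y at x{x0}",s&(y>.055)&(y<.09),y);st(f"{nm} -y at x{x0}",s&(y<-.055)&(y>-.09),y)
    for y0 in (-.05,0,.05):
        s=b&(abs(y-y0)<.01);st(f"{nm} +x at y{y0}",s&(x>.065)&(x<.095),x);st(f"{nm} -x at y{y0}",s&(x<-.065)&(x>-.095),x)
E
```

```text
clock: 17.85
tcp_pos: [0.4614, -0.2039, 0.1254]
orientation: [-0.058, 1.576, 0.061]
contact_force: [0.1, 0.1, -3.3]
grip_width: 0.0129
t 17.9 tcp [ 0.4629 -0.2045  0.1271] toolx [-0.003  0.    -1.   ] tooly yaw 1.647 j7 2.1 shift mm [75.3 -0.2  0.5]
turn about tool x -0.001
[0.09886475 0.10568776]
carrier +y at x-0.06 769 [0.0611 0.0613 0.0618 0.0647 0.0655]
carrier -y at x-0.06 771 [-0.0643 -0.0634 -0.0605 -0.06   -0.0598]
carrier +y at x-0.04 705 [0.055  0.0562 0.0616 0.0645 0.0654]
carrier -y at x-0.04 671 [-0.0641 -0.0635 -0.0605 -0.0561 -0.0552]
carrier +y at x-0.02 630 [0.0611 0.0613 0.0617 0.0645 0.0653]
carrier -y at x-0.02 621 [-0.0642 -0.0634 -0.0605 -0.0601 -0.0598]
carrier +y at x0 611 [0.0551 0.0558 0.0615 0.0644 0.0653]
carrier -y at x0 563 [-0.0642 -0.0634 -0.0603 -0.0557 -0.0552]
carrier +y at x0.02 400 [0.0611 0.0613 0.0617 0.0644 0.0652]
carrier -y at x0.02 396 [-0.0641 -0.0634 -0.0605 -0.0601 -0.0599]
carrier +y at x0.06 13 [0.0629 0.063  0.0642 0.0651 0.0651]
carrier -y at x0.06 13 [-0.0645 -0.0642 -0.0629 -0.0619 -0.0618]
carrier -x at y-0.05 406 [-0.0769 -0.0769 -0.0751 -0.0719 -0.0663]
carrier +x at y0 12 [0.0682 0.0683 0.069  0.0694 0.0696]
carrier -x at y0 513 [-0.0769 -0.0769 -0.0742 -0.0667 -0.0653]
carrier -x at y0.05 375 [-0.0769 -0.0768 -0.075  -0.0732 -0.0732]
well -x at y-0.05 276 [-0.0861 -0.086  -0.083  -0.0801 -0.08  ]
well -x at y0 280 [-0.0861 -0.086  -0.0829 -0.08   -0.08  ]
well -x at y0.05 281 [-0.086  -0.086  -0.0832 -0.08   -0.08  ]
```

View pics/g.png

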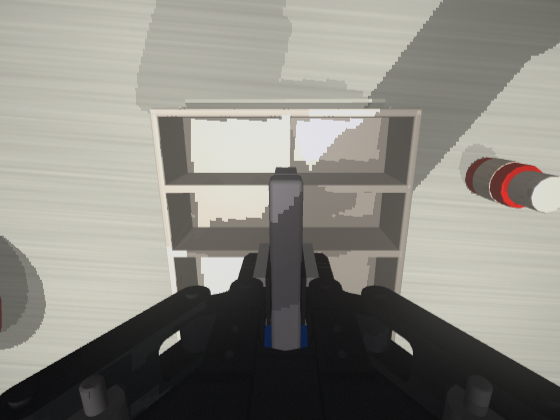

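The carrier in hand is about 2 mm behind the well centre in x. The yaw is matched and the blue end is toward the low end. Correcting, then lowering.

```bash
python3 -m pendant '[10,15,-0.5,1.9,0,10,15,0,0,0,10,0,0,0,0,10,8,0,0,0,10,8,0,0,0,10,8,0,0,0]' 40; python3 - <<'E'
from h import *
togo([.4632,-.2047,.0518],1.648)
E
```

```text
clock: 18.65
tcp_pos: [0.4658, -0.2051, 0.073]
orientation: [-0.062, 1.57, 0.062]
contact_force: [0.1, 0.8, -3.1]
grip_width: 0.0131
t 18.65 tcp [ 0.4658 -0.2051  0.073 ] toolx [ 0.  0. -1.] tooly yaw 1.65 j7 2.14 shift mm [21.2  0.6 -2.6]
turn about tool x 0.002
```

```bash
python3 -m pendant '[10,6,0,-0.5,0,10,6,0,0,0,10,5,0,0,0,10,2,0,0,0,10,2,0,0,0,10,1,0,0,0,10,0,0,0,0]' 40; python3 - <<'E'
from h import *
togo([.4632,-.2047,.0518],1.648)
E
```

```text
clock: 19.52
tcp_pos: [0.4654, -0.2051, 0.0515]
orientation: [-0.062, 1.57, 0.062]
contact_force: [-0.4, -0.4, -3.1]
grip_width: 0.0133
t 19.52 tcp [ 0.4654 -0.2051  0.0515] toolx [ 0. -0. -1.] tooly yaw 1.65 j7 2.16 shift mm [-0.3  0.6 -2.1]
turn about tool x 0.002
```

```bash
python3 -m pendant '[10,1,0,0,0,10,1,0,0,0,10,1,0,0,0,10,0,0,0,0]' 40; python3 - <<'E'
from h import *
togo([.4632,-.2047,.0506],1.648)
E
```

```text
clock: 20.02
tcp_pos: [0.4654, -0.2052, 0.0505]
orientation: [-0.061, 1.569, 0.063]
contact_force: [-7.4, 3.3, 22.8]
grip_width: 0.0127
t 20.02 tcp [ 0.4654 -0.2052  0.0505] toolx [ 0.001  0.001 -1.   ] tooly yaw 1.649 j7 2.16 shift mm [-0.1  0.7 -2.2]
turn about tool x 0.001
```

```bash
python3 -m pendant '[10,-2,0,0,0,60,0,0,0,0,60,0,0,0,0,60,0,0,0,0,60,-15,0,0,0,60,-60,0,0,0,60,-60,0,0,0,60,-60,0,0,0,60,0,0,0,0]'
python3 - <<'E'
from h import *
k=viewer.calibration("wrist");p,d=viewer.grab_frame("wrist");W=cloud(d,k);np.savez("pics/w4.npz",p=p,d=d,W=W)
c=np.array([.4632,-.2047]);a=.077
L=(W[...,:2]-c)@np.array([[np.cos(a),-np.sin(a)],[np.sin(a),np.cos(a)]])
x,y,z=L[...,0],L[...,1],W[...,2];ok=(d>0)&(abs(x)<.1)&(abs(y)<.09)
for i in (-.06,-.03,.03,.06):
    print("rim z corner-ish",[float(np.median(z[ok&(abs(x-i)<.012)&(abs(abs(y)-.063)<.0015)&(np.sign(y)==s)]).round(4)) for s in (-1,1)])
m=ok&(z>.066)&(z<.082)&(abs(y)<.02);q=W[m];print("handle",np.percentile(q[:,2],50),cv2.minAreaRect((q[:,:2]*1000).astype(np.float32)))
m=ok&(abs(x)<.074)&(abs(y)<.064)&(z>.039)&(z<.05);q=L[m];print("carrier top extents",np.percentile(q,[.3,99.7],axis=0).round(4).tolist())
for n in ("bottle_red","bottle_yellow"):
    for e in nets.silhouettes(n,"wrist")[:1]:
        mm=e["mask"]&(d>0);q=W[mm];q=q[q[:,2]>.062];print(n,round(e["score"],2),len(q),cv2.minAreaRect((q[:,:2]*1000).astype(np.float32)))
togo([.43,-.035,.2]);save(p,"pics/i.png")
E
```

```text
clock: 21.15
tcp_pos: [0.468, -0.2064, 0.2514]
orientation: [-0.064, 1.559, 0.06]
contact_force: [0.0, -0.7, -0.3]
grip_width: 0.0601
rim z corner-ish [0.0345, 0.043]
rim z corner-ish [0.0351, 0.0431]
rim z corner-ish [0.0327, 0.0435]
rim z corner-ish [0.0323, 0.0436]
handle 0.07530221807027809 ((465.04669189453125, -205.60345458984375), (93.62222290039062, 13.826435089111328), 4.267768859863281)
carrier top extents [[-0.0722, -0.0639], [0.0739, 0.0637]]
bottle_red 0.77 542 ((426.277587890625, -28.55023956298828), (25.148929595947266, 25.8001651763916), 14.86204719543457)
t 21.3 tcp [ 0.4647 -0.2049  0.2455] toolx [-0.  0. -1.] tooly yaw 1.65 j7 2.03 shift mm [ 45.5 172.1 -21.2]
```

View pics/i.png

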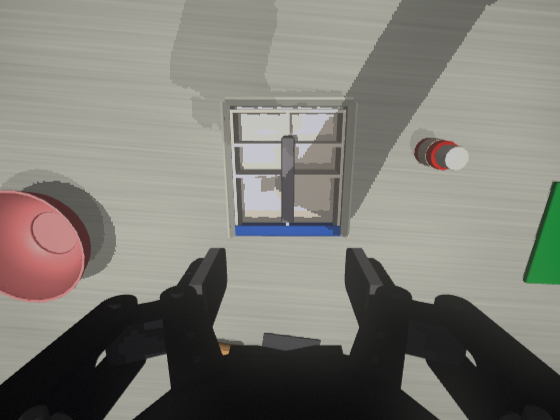

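Seated: handle top is at 0.075 m against the 0.076 expected, and the rims are level. The blue end is at (287,231), the well's low end. Next I go to the red bottle with the jaws along the carrier's x, to clear the handle.

```bash
python3 -m pendant '[60,15,44.7,-6.1,0,60,25,44.7,-6.1,0,60,25,44.7,-6.1,0,60,25,44.7,-6.1,0,60,0,0,0,0.175,60,0,0,0,0.175,60,0,0,0,0.175,60,0,0,0,0.175,60,0,0,0,0.175,60,0,0,0,0.175,60,0,0,0,0.175,60,0,0,0,0.175,60,0,0,0,0.173,60,0,0,0,0,60,0,0,0,0]' 30
cat > cap.py <<'E'
from h import *
import sys
n,zt=sys.argv[1],float(sys.argv[2])
k=viewer.calibration("wrist");p,d=viewer.grab_frame("wrist");W=cloud(d,k);save(p,f"pics/cap_{n}.png")
for e in nets.silhouettes(n,"wrist")[:1]:
    q=W[e["mask"]&(d>0)];q=q[(q[:,2]>.067)&(q[:,2]<.08)];c,s,_=cv2.minAreaRect((q[:,:2]*1000).astype(np.float32))
    print(n,round(e["score"],2),len(q),"z",np.median(q[:,2]),c,s);togo([c[0]/1000,c[1]/1000,zt],.077)
E
python3 cap.py bottle_red .044
```

```text
clock: 23.18
tcp_pos: [0.4262, -0.0289, 0.1549]
orientation: [1.149, 1.247, -1.151]
contact_force: [0.1, 0.5, 1.0]
grip_width: 0.0601
bottle_red 0.78 809 z 0.0713301308591873 (426.2724609375, -27.746992111206055) (24.803630828857422, 25.26004409790039)
t 23.27 tcp [ 0.4265 -0.0289  0.1552] toolx [-0.001 -0.    -1.   ] tooly yaw 0.079 j7 0.13 shift mm [ 1.112e+02 -1.000e-01 -1.100e+00]
turn about tool x 0.002
```

```bash
python3 -m pendant '[60,50,0,-1.1,0,60,45,0,0,0,60,16,0,0,0,60,0,0,0,0,15,0,0,0,0,15,0,0,0,0,15,0,0,0,0,15,0,0,0,0,15,-20,0,0,0,15,-50,0,0,0,15,-30,0,0,0,15,0,0,0,0]' 30
python3 - <<'E'
from h import *
togo([.498,-.1706,.052],.077)
E
```

```text
clock: 24.78
tcp_pos: [0.4286, -0.0273, 0.147]
orientation: [1.156, 1.242, -1.147]
contact_force: [-1.1, -0.5, -0.7]
grip_width: 0.0311
t 24.77 tcp [ 0.4286 -0.0273  0.147 ] toolx [ 0.006  0.002 -1.   ] tooly yaw 0.077 j7 0.15 shift mm [ 95.1  57.5 148.3]
turn about tool x 0.0
```

```bash
python3 - <<'E'
from h import *
o,t,M=tool();k=viewer.calibration("wrist");p,d=viewer.grab_frame("wrist");W=cloud(d,k)
a=p
p2,d2=viewer.grab_frame("side");W2=cloud(d2,viewer.calibration("side"));print(o["grip_width"],t)
m=(d2>0)&(np.linalg.norm(W2[...,:2]-t[:2],axis=-1)<.03)&(W2[...,2]<.15)
q=W2[m];print(len(q),np.percentile(q[:,2],[1,50,99]) if len(q) else "")
v,u=np.nonzero(m);cu,cv=(int(np.median(u)),int(np.median(v))) if len(u) else (280,210)
b=cv2.resize(p2[max(0,cv-60):cv+60,max(0,cu-75):cu+75],None,fx=3,fy=3)
b=cv2.resize(b,(480,360));a=cv2.resize(a,(480,360))[100:];save(np.vstack([b,a[:240]]),"pics/j.png")
E
```

```text
0.031058410703237612 [ 0.42863327 -0.0273464   0.14698223]
551 [-0.00416561  0.10754132  0.14947686]
```

View pics/j.png

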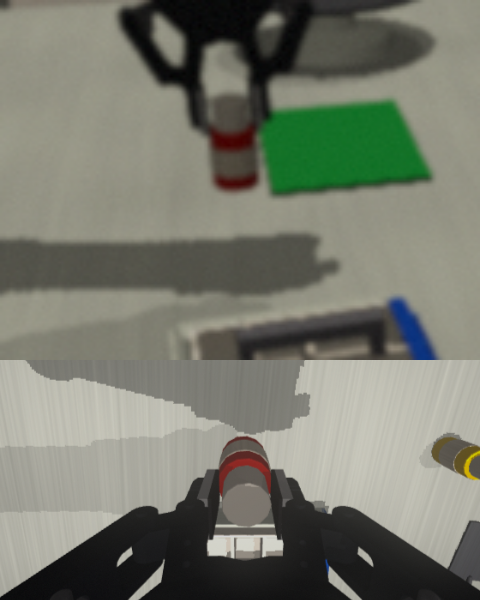

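```bash
python3 - <<'E'
from h import *
o,t,M=tool();k=viewer.calibration("wrist");p,d=viewer.grab_frame("wrist");W=cloud(d,k)
m=(d>0)&(np.linalg.norm(W[...,:2]-t[:2],axis=-1)<.022)&(W[...,2]>.05);q=W[m]
print(np.percentile(q[:,2],[2,10,50,90,98]))
zt=np.percentile(q[:,2],98);c=q[(q[:,2]>zt-.008)];print("cap",c.mean(0),cv2.minAreaRect((c[:,:2]*1000).astype(np.float32)))
A=np.c_[c[:,:2]-c[:,:2].mean(0),np.ones(len(c))];print("slope",np.linalg.lstsq(A,c[:,2],rcond=None)[0])
p,d=viewer.grab_frame("side");W=cloud(d,viewer.calibration("side"))
for e in nets.silhouettes("bottle_red","side")[:1]:
    q=W[e["mask"]&(d>0)];q=q[np.linalg.norm(q[:,:2]-t[:2],axis=1)<.04];print(len(q),q.min(0),q.max(0))
    for z in np.arange(q[:,2].min(),q[:,2].max(),.01): s=q[abs(q[:,2]-z)<.005];print(round(z,3),s.mean(0).round(4),np.ptp(s[:,0]).round(4))
E
```

```text
[0.11933435 0.14654045 0.21903378 0.23784956 0.244148  ]
cap [ 0.4258568  -0.01203261  0.2400652 ] ((425.4806823730469, -12.766256332397461), (25.797012329101562, 11.435262680053711), 5.631403923034668)
slope [-0.04337167  0.49555358  0.2400652 ]
426 [ 0.40759381 -0.04936143  0.0976287 ] [ 0.44198397 -0.0174275   0.16984789]
0.098 [ 0.4226 -0.043   0.1003] 0.0302
0.108 [ 0.4246 -0.0431  0.1078] 0.0322
0.118 [ 0.4248 -0.0434  0.1177] 0.0328
0.128 [ 0.4259 -0.0426  0.1278] 0.0331
0.138 [ 0.4249 -0.0424  0.1378] 0.0309
0.148 [ 0.4256 -0.0396  0.1469] 0.0294
0.158 [ 0.4257 -0.0391  0.1577] 0.0248
0.168 [ 0.4263 -0.0337  0.167 ] 0.0252
```

Red is held upright with its base about 49 mm below the TCP. Moving it over cell_a and lowering.

```bash
python3 -m pendant '[15,0,19,49,0,15,0,19,49,0,15,0,19.5,50,0,15,0,0,0,0,15,30,0,0,0,15,30,0,0,0,15,20,0,0,0,15,0,0,0,0]'
python3 - <<'E'
from h import *
togo([.498,-.1706,.057],.077)
E
```

```text
clock: 26.02
tcp_pos: [0.4934, -0.1696, 0.0625]
orientation: [1.15, 1.25, -1.155]
contact_force: [0.0, -0.5, -1.1]
grip_width: 0.031
t 26.02 tcp [ 0.4934 -0.1696  0.0625] toolx [-0.005  0.001 -1.   ] tooly yaw 0.078 j7 0.63 shift mm [5.5 4.5 1.4]
turn about tool x 0.001
```

```bash
python3 -m pendant '[15,2,3,1,0,15,2,0,0,0,15,1.5,0,0,0,15,1,0,0,0,15,0,0,0,0]'
python3 -m pendant '[15,1,0,0,0,15,0,0,0,0]'
```

```text
clock: 26.65
tcp_pos: [0.4985, -0.1716, 0.0581]
orientation: [1.152, 1.245, -1.152]
contact_force: [0.1, 0.5, -1.4]
grip_width: 0.0309
clock: 26.9
tcp_pos: [0.4985, -0.1716, 0.0569]
orientation: [1.152, 1.245, -1.152]
contact_force: [-0.2, 0.2, -0.4]
grip_width: 0.031
```

```bash
python3 -m pendant '[15,1,0,0,0,15,0,0,0,0]'
python3 -m pendant '[15,0.8,0,0,0,15,0,0,0,0]'
```

```text
clock: 27.15
tcp_pos: [0.4985, -0.1716, 0.0559]
orientation: [1.152, 1.245, -1.152]
contact_force: [-0.3, 1.0, 0.7]
grip_width: 0.0309
clock: 27.4
tcp_pos: [0.4985, -0.1716, 0.0551]
orientation: [1.152, 1.245, -1.152]
contact_force: [0.5, -0.0, -1.0]
grip_width: 0.0309
```

```bash
python3 -m pendant '[15,0.8,0,0,0,15,0.8,0,0,0,15,0,0,0,0]'
```

```text
clock: 27.78
tcp_pos: [0.4985, -0.1717, 0.0537]
orientation: [1.152, 1.244, -1.152]
contact_force: [-0.2, 0.4, 2.4]
grip_width: 0.0307
```

```bash
python3 -m pendant '[50,0,0,0,0,50,0,0,0,0,50,0,0,0,0,50,-10,0,0,0,50,-50,0,0,0,50,-50,0,0,0,50,0,0,0,0]'
python3 - <<'E'
from h import *
k=viewer.calibration("wrist");p,d=viewer.grab_frame("wrist");W=cloud(d,k);save(p,"pics/k.png");togo([.668,-.04,.155])
m=(d>0)&(W[...,2]>.074)&(W[...,2]<.088)&(np.linalg.norm(W[...,:2]-[.498,-.171],axis=-1)<.024);q=W[m];print("red cap",len(q),np.median(q[:,2]),cv2.minAreaRect((q[:,:2]*1000).astype(np.float32)))
E
python3 -m pendant '[60,0,45,-29.5,0,60,0,45,-29.5,0,60,0,45,-29.5,0,60,0,45,-29.5,0,60,0,0,0,0,60,0,0,0,0]'
python3 cap.py bottle_yellow .047
```

```text
clock: 28.65
tcp_pos: [0.5011, -0.1726, 0.1678]
orientation: [1.156, 1.238, -1.147]
contact_force: [0.2, -0.9, -0.6]
grip_width: 0.0498
t 28.7 tcp [ 0.4998 -0.1719  0.1658] toolx [ 0.004 -0.    -1.   ] tooly yaw 0.077 j7 0.53 shift mm [  11.6  177.8 -118.5]
red cap 787 0.07932746348571737 ((497.7420349121094, -171.60647583007812), (25.05621337890625, 24.84478759765625), 5.086585998535156)
clock: 29.45
tcp_pos: [0.6677, -0.0407, 0.1623]
orientation: [1.151, 1.246, -1.155]
contact_force: [0.2, -0.9, 0.7]
grip_width: 0.0603
bottle_yellow 0.97 764 z 0.07135582308200968 (670.2860717773438, -39.7320442199707) (24.416475296020508, 25.3687686920166)
t 29.55 tcp [ 0.6676 -0.0418  0.1631] toolx [-0.002 -0.001 -1.   ] tooly yaw 0.075 j7 0.3 shift mm [116.1   3.1  -1.9]
turn about tool x -0.002
```

View pics/k.png

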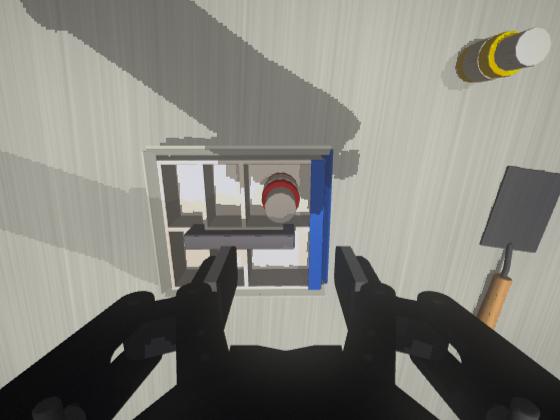

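Red stands in cell_a with its cap at (281,205) and top at 0.079 m. The spatula is untouched. Gripping yellow next.

```bash
python3 -m pendant '[60,50,3,-2,0,60,45,0,0,0,60,18,0,0,0,60,0,0,0,0,15,0,0,0,0,15,0,0,0,0,15,0,0,0,0,15,0,0,0,0,15,0,0,0,0]' 30
python3 -m pendant '[15,-20,0,0,0,15,-50,0,0,0,15,-50,0,0,0,15,0,0,0,0,15,0,0,0,0]'
python3 - <<'E'
from h import *
togo([.5032,-.2346,.17],.077)
E
```

```text
clock: 30.68
tcp_pos: [0.6729, -0.0382, 0.0525]
orientation: [1.154, 1.242, -1.15]
contact_force: [-1.4, -1.0, 6.5]
grip_width: 0.0249
clock: 31.3
tcp_pos: [0.6715, -0.0376, 0.1711]
orientation: [1.153, 1.245, -1.152]
contact_force: [-0.1, -0.1, -0.2]
grip_width: 0.0247
t 31.3 tcp [ 0.6715 -0.0376  0.1711] toolx [ 0.     0.001 -1.   ] tooly yaw 0.077 j7 0.3 shift mm [   0.9 -183.   183.4]
turn about tool x 0.0
```

```bash
python3 -m pendant '[15,0,-36.6,36.7,0,15,0,-36.6,36.7,0,15,0,-36.6,36.7,0,15,0,-36.6,36.7,0,15,0,-36.6,36.7,0,15,0,0,0,0,15,0,0,0,0]'
python3 - <<'E'
from h import *
togo([.5032,-.2346,.0605],.077)
p,d=viewer.grab_frame("side");W=cloud(d,viewer.calibration("side"));o,t,M=tool()
for e in nets.silhouettes("bottle_yellow","side")[:1]:
    q=W[e["mask"]&(d>0)];q=q[np.linalg.norm(q[:,:2]-t[:2],axis=1)<.04];print(e["score"],len(q),q.min(0),q.max(0))
    for z in np.arange(q[:,2].min()+.005,q[:,2].max(),.015): s=q[abs(q[:,2]-z)<.006];print(round(z,3),s.mean(0).round(4))
E
```

```text
clock: 32.17
tcp_pos: [0.5032, -0.2342, 0.1698]
orientation: [1.152, 1.246, -1.153]
contact_force: [-0.1, 0.4, -0.5]
grip_width: 0.0246
t 32.17 tcp [ 0.5032 -0.2342  0.1698] toolx [-0.001  0.001 -1.   ] tooly yaw 0.077 j7 0.65 shift mm [1.093e+02 1.000e-01 5.000e-01]
turn about tool x 0.0
0.86 619 [ 0.48373404 -0.25646633  0.11531258] [ 0.51837457 -0.22528108  0.18858108]
0.12 [ 0.498  -0.2505  0.122 ]
0.135 [ 0.4993 -0.2512  0.1353]
0.15 [ 0.5001 -0.2505  0.1503]
0.165 [ 0.5019 -0.2475  0.1646]
0.18 [ 0.5029 -0.2471  0.1804]
```

```bash
python3 -m pendant '[15,40,0,0.5,0,15,40,0,0,0,15,20,0,0,0,15,5,0,0,0,15,2,0,0,0,15,1,0,0,0,15,0,0,0,0]'
python3 -m pendant '[15,1,0,0,0,15,1,0,0,0,15,0,0,0,0]'
```

```text
clock: 33.15
tcp_pos: [0.504, -0.2355, 0.0633]
orientation: [1.153, 1.244, -1.151]
contact_force: [0.8, 0.4, -0.9]
grip_width: 0.0247
clock: 33.52
tcp_pos: [0.5035, -0.2354, 0.0606]
orientation: [1.152, 1.244, -1.152]
contact_force: [-0.6, 0.2, -0.9]
grip_width: 0.0249
```

```bash
python3 -m pendant '[15,0.8,0,0,0,15,0.8,0,0,0,15,0,0,0,0]'
python3 -m pendant '[15,0.6,0,0,0,15,0.6,0,0,0,15,0,0,0,0]'
```

```text
clock: 33.9
tcp_pos: [0.5036, -0.2361, 0.0604]
orientation: [1.153, 1.244, -1.152]
contact_force: [-4.1, 0.6, 15.5]
grip_width: 0.0249
clock: 34.28
tcp_pos: [0.5038, -0.2364, 0.0602]
orientation: [1.154, 1.243, -1.152]
contact_force: [-7.1, 2.7, 25.6]
grip_width: 0.0249
```

Firm contact. Easing off, releasing, then rising and checking.

```bash
python3 -m pendant '[15,-2,0,0,0,15,0,0,0,0,50,0,0,0,0,50,0,0,0,0,50,0,0,0,0,50,-10,0,0,0,50,-50,0,0,0,50,-50,0,0,0,50,-60,0,-40,0,50,0,0,0,0,50,0,0,0,0]'
python3 - <<'E'
from h import *
k=viewer.calibration("wrist");p,d=viewer.grab_frame("wrist");W=cloud(d,k);save(p,"pics/l.png");togo([.5,-.2,.2])
for n,c in (("red",[.498,-.171]),("yellow",[.5035,-.235])):
    m=(d>0)&(W[...,2]>.074)&(W[...,2]<.088)&(np.linalg.norm(W[...,:2]-c,axis=-1)<.024);q=W[m];print(n,len(q),np.median(q[:,2]),np.ptp(q[:,2]) if len(q) else 0,cv2.minAreaRect((q[:,:2]*1000).astype(np.float32)))
for i in ("bowl","spatula","jar","bottle_red","bottle_yellow","carrier"):
    viewer.grab_frame("scene") if i=="bowl" else 0
    print(i,[(np.round(x["location"],3).tolist(),round(x["score"],2)) for x in nets.look_for(i,"scene")[:1]])
c=np.array([.4650,-.2053]);L=(W[...,:2]-c)@np.array([[np.cos(.077),-np.sin(.077)],[np.sin(.077),np.cos(.077)]])
m=(d>0)&(abs(L[...,1])<.006)&(abs(L[...,0])<.046)&(W[...,2]>.066)&(W[...,2]<.085);print("handle z",[np.median(W[m&(abs(L[...,0]-s)<.01)][:,2]).round(4) for s in (-.035,0,.035)])
E
```

```text
clock: 35.65
tcp_pos: [0.5005, -0.2008, 0.2219]
orientation: [1.152, 1.245, -1.152]
contact_force: [0.9, -0.3, -0.5]
grip_width: 0.0501
t 35.7 tcp [ 0.5    -0.2011  0.2212] toolx [-0.001  0.    -1.   ] tooly yaw 0.076 j7 0.54 shift mm [21.2  0.1 -1.1]
red 567 0.07930754782063376 0.007060042772380815 ((497.8486328125, -171.7803955078125), (24.778783798217773, 24.596040725708008), 6.708961486816406)
yellow 500 0.07931851308778506 0.007508907831872247 ((501.5018615722656, -236.9359130859375), (25.379880905151367, 25.07594108581543), 5.754347324371338)
bowl [([0.551, -0.518, 0.033], 0.83)]
spatula [([0.757, -0.205, 0.001], 0.91)]
jar [([0.759, 0.162, 0.06], 0.73)]
bottle_red [([0.504, -0.181, 0.056], 0.48)]
bottle_yellow [([0.509, -0.243, 0.052], 0.58)]
carrier [([0.468, -0.214, 0.042], 0.7)]
handle z [np.float64(0.0753), np.float64(0.0753), np.float64(0.0754)]
```

View pics/l.png

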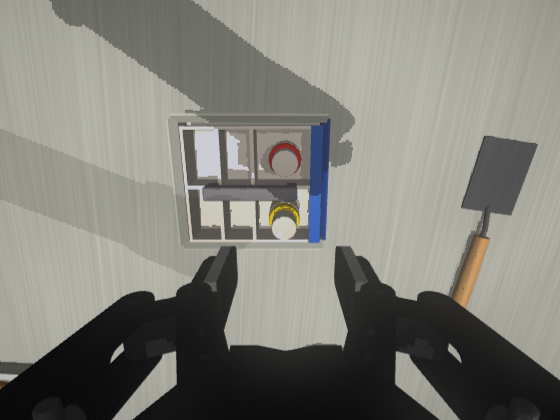

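Red (285,157) and yellow (285,225) both stand upright in the big cells at the blue end. The handle is level, and the gripper is clear.

```bash
python3 -c "
from bench import r
print(r.hand_in())"
```

```text
the job is handed in; nothing more can be done
None
```

The job is done and handed in at about 36 s of the 72 s allowed; the hand-in reported no verdict.

- **Board:** I lifted the carrier by its handle and set it on the green board. It was within about 2 mm of the middle and 0.2° of the board's long side, and I let go of it there.
- **Well:** I gripped it again, turned it, and seated it in the well with its blue end at the low blue end. The handle top is level at 75.3–75.4 mm, against 76 mm expected. The lowering force rose to about 23 N at the bottom, which fits with it resting on the floor.
- **Bottles:** Red is in cell_a and yellow in cell_b, both upright. Their tops are at 79.3 mm, against 80 mm expected. The yellow one was pressed down with about 26 N before I released it.
- **Other things:** The network positions for the bowl and spatula agree with the first ones within about 2 mm, and the jar within 4 mm, which is the networks' own accuracy. The gripper finished open and clear above the carrier.

**Readings that disagreed:** the gripper stopped at 31 mm on the red bottle, where its cap is 26 mm, so the tips probably caught the top of the body. It still hung upright and was set down cleanly. The scene camera's network put the bottles about 10 mm away from the close wrist view. I trusted the wrist view.

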